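# Set the sliding leg of a tray rest and close its cam lever, one-handed

### The job

Take the sliding leg of the aluminium tray rest lightly by its grip sleeve (thin plastic, it cracks above 60 N of grip per finger), draw it out along the rail until its pointer stands exactly opposite the index clip, and only then swing its cam lever fully closed with the same hand, keeping hold so that the return spring does not pull the leg off the mark. Finish still holding the leg by the sleeve, at the mark with the lever closed; do not let go, and leave the other things on the table where they are.

Things in the scene. Friction and masses are not known exactly. Their poses are not given: they have to be found in the camera images.
- tray_rest: The tray rest, fixed to the table: an aluminium rail 68 mm wide (its x), 380 mm long (its y), top 22 mm above the table, with a fixed upright at the end at y = -170 mm (bare post 26 mm thick, flat rubber-capped top 124 mm above the table). Origin on the table below the rail, z up. The sliding leg rides on the rail along the rest's y axis, line x = 0, from y = -70 mm (its inner stop, where it starts) to +130 mm.
- leg: The sliding leg: a steel foot block 54 x 50 x 16 mm on the rail with an upright in its middle, sprung towards its inner stop (pull about 3 N at the stop, rising to 5.4 N fully out, plus slight friction): it runs back if let go. Origin in the middle of the block's underside, on the rail's top; axes parallel to the rest's. A 3 mm wide pointer tooth sticks out of the block's +x side at the leg's y = 0. It is at the mark when its y along the rail equals that of the index clip.
- grip_sleeve: The place to hold the leg: an upright round thin-walled plastic sleeve, 26 mm diameter, 60 mm tall, that turns freely round the leg's upright, so the hand can turn about it while holding it. Origin at its centre on the upright's axis, 86 mm above the table (sleeve from 56 to 116 mm); nothing stands above it. Grip with at most 60 N per finger; 25 N is plenty.
- cam_lever (a joint): Angle of the cam lever about the upright's vertical axis, rad: 0 = open stop, starts between 0 and 0.25, grows as the lever turns anticlockwise seen from above, 0.9 = fully closed, at its stop, when it points along the rail's +y (away from the fixed upright). At value q it points from the axis in the direction 0.671 + q rad from the rest's x axis towards its y axis. A slight friction (0.06 N m) keeps it where it is left.
- lever_tab (a point): Centre of the cam lever's upright tab: a plate 34 mm long, 7 mm thick and 52 mm high standing edge-on to the upright, from 21 to 55 mm out from the upright's axis and from 49 to 101 mm above the table (this point 38 mm from the axis, 75 mm above the table). Beside the sleeve, so the flank of a finger that grips the sleeve meets it when the hand turns anticlockwise; the hub below it (42 mm across) tops out 49 mm above the table.
- index_clip: The length mark: a small steel clip 12 x 12 mm, 28 mm tall, standing against the +x side of the rail, with a 3 mm wide blade on top up to 42 mm. Origin on the table below the blade; axes parallel to the rest's. Fixed during the job.
- nozzle: Bystander: steel piping nozzle, cone 28 mm wide, 45 mm tall, standing beside the rail. Leave it.
- ring_cutter: Bystander: steel ring cutter 60 mm across, 35 mm tall, beside the rail. Leave it.
- jar: Bystander: amber glass jar 60 mm across, 90 mm tall, beyond the rail. Leave it.
- jug: Bystander: white plastic jug 100 mm across, 120 mm tall. Leave it.
- bowl: Bystander: steel mixing bowl 180 mm across, 75 mm tall. Leave it.
- film_box: Bystander: blue film box 70 x 300 x 55 mm. Leave it.
- spatula: Bystander: spatula lying flat at the far left. Leave it.

How it is judged (in metres and radians):
On the way, in this order (a step that is already met when the one before it is completed fails the run):
1. the leg is held by its sleeve at the mark (pointer within 6 mm of the index clip), the lever still open (y of leg in the frame of index_clip between -0.006 and 0.006 m and contact force between the fingers and grip_sleeve above 4 N and value of joint cam_lever below 0.6 rad), for 0.2 s.
2. the cam lever is fully closed with the leg held at the mark (y of leg in the frame of index_clip between -0.006 and 0.006 m and contact force between the fingers and grip_sleeve above 4 N and value of joint cam_lever above 0.82 rad), for 0.2 s.
At the end, for the whole second after the job is handed in: the leg's pointer is within 6 mm of the index clip along the rail, the cam lever is within 0.08 rad of its closed stop (0.9), the leg is still and the fingers are still gripping its sleeve with more than 4 N (all of step 2 and linear speed of leg below 0.02 m/s); the arm keeps its last pose, push and grip.
It fails at once if the sleeve is gripped too hard (more than 60 N on a finger) (contact force between the fingers and grip_sleeve above 120 N).
It fails at once if the lever is more than two thirds closed while the leg is more than 12 mm off the mark (value of joint cam_lever above 0.6 rad and not (y of leg in the frame of index_clip between -0.012 and 0.012 m)).
It fails at once if another thing on the table is moved more than 30 mm (distance of any of nozzle, ring_cutter, jar, jug, bowl, film_box, spatula from where it was at the start of the episode above 0.03 m).
It also fails if it takes over 54 s, if anything falls off the work surface, if the arm or the gripper's body presses on something with over 40 N, if the wrist force passes 120 N, or if a joint passes its speed limit or range.

### The arm

A 6-joint arm with a two-finger parallel gripper is mounted at the origin on the work surface. World frame = base frame: x ahead of the robot, y to its left, z up, the work surface at z = 0. Lengths are in mm, angles in rad, forces in N, time in s.
With the tool pointing down it reaches from about 350 to 975 mm from the base axis. Payload 7.1 kg.
Tool frame: the origin (TCP) lies on the mounting face of the last link; the fingertips stand 182 mm ahead of it and the grasp point (between the pads) lies 163 mm ahead of it (ctrl.tcp_to_tips is the distance from the TCP to the fingertips, in mm); z points along the fingers, y is the direction in which the jaws open and shut (so a half turn about z gives the same grasp; the last joint's range is limited). The gripper opens to 88 mm and grips with 3 to 60 N. Pads are 20 mm wide; open, the fingers measure 115 mm over their backs; the gripper's body (75 mm by 178 mm) begins 61 mm behind the grasp point.
Start: joints at [-1.145, 0.423, 1.63, -0, 1.089, -0.019], TCP at [268.938, -564.162, 404.675] pointing down, gripper open.
Joint ranges: [-3, 3], [-0.9, 2.11], [0.09, 2.58], [-1.31, 4.45], [0.11, 2.69], [-2.54, 2.54]. Speed limits (rad/s): [2.39, 2.39, 3.01, 3.14, 3.14, 3.14].

### API

Orientations are given as a rotation vector (axis times angle).
In Python, from workcell import ctrl gives the robot as it stands. The module is installed in compiled form; this text tells all that it offers.
- The arm moves only by the tool send_rows, never from a script. Its argument "commands" is a list of rows, each an object with "translation": the shift along the world's x, y, z normalised to -1 to 1, where 1 is 0.1 m, a list of three; "twist": the turn, a rotation vector about the world's x, y, z normalised to -1 to 1, where 1 is 0.5 rad, a list of three. A call has exactly 10 rows; each row is the pose to reach, as a shift and turn from the pose commanded when the call began; what a row does not reach only later rows make up. A row lasts 1/10 s, in which the tool goes at most 50 mm and 8.59 degrees, less where a joint would pass 70% of its speed; a pose out of reach is approached as far as the arm can. A call with a number of a shift or a turn outside -1 to 1 is refused whole. A call with a gripper value outside its range is refused whole. "grip" is the closure, from -1 (fully open) to 1 (shut), set as the call begins (left out, the last holds). The fingers move at their own pace and stop on an object; the grip force is fixed at half the most. Time passes only in rows, so rows that repeat a pose let the fingers close, or fill a call up. It gives the time, the measured TCP pose, the force and the opening at its end, in the units of the state.
- ctrl.get_obs(): the state, without advancing time (a new reading comes with each control period).
- ctrl.get_image(name): name is "scene" or "top"; returns a dict with "img" (480x640x3 uint8, red, green, blue), "intrinsics" (3x3 intrinsics, pixels), "dist" ([k1, k2, p1, p2, k3] as OpenCV has them; the pictures are not rectified), "cam_to_world" (4x4, takes a point from camera to world coordinates). Camera axes: x right, y down, z forward; pixel columns grow to the right and rows downward; lengths in mm; the calibration is good to about 2 mm. A picture is of the moment at which its call begins. There is no depth.
- ctrl.close_job(): hands the job in, once; it reports no verdict.
The state is a dict: "t": time; "qpos": joint angles; "qvel": joint speeds; "joint_torque": joint torques, N m; "ee_pos": TCP position; "orientation": TCP orientation; "ft_force": force on the tool from outside, world axes, zero at the start; "moment": the same for the moment, N m; "width": finger opening in mm.
Only numpy, scipy, OpenCV 4.12 (cv2) and the standard library are available. Lean on these libraries where they do the work, as an engineer would, in place of code of your own. Each camera call takes 0.05 s, during which the arm holds its last target. There are 200 camera calls.

## Working session

There is one attempt and no reset: what is moved stays moved. The work goes in short steps, Python scripts to look and compute and a tool call to move; the robot and the scene stay as the last step left them, time stands still between calls to the robot, and variables do not carry over. Pictures are saved under pics/ and viewed, about 8 in all and at most 12, crops included, and the job is handed in when it is done.

Besides the shell and the picture viewer there is one more tool, called after ">>>" as name(argument=value, ...) on one line, values as JSON. send_rows: Moves the arm, as the interface text tells. Its arguments: {"type":"object","properties":{"commands":{"type":"array","items":{"type":"object","properties":{"translation":{"type":"array","items":{"type":"number"}},"twist":{"type":"array","items":{"type":"number"}}}}},"grip":{"type":"number"}},"required":["commands"]}

```bash
mkdir -p pics && python3 - <<'E'
from workcell import ctrl
import cv2,numpy as np
o=ctrl.get_obs();print({k:np.round(v,3) for k,v in o.items()}, ctrl.tcp_to_tips)
for n in("scene","top"):
    d=ctrl.get_image(n);cv2.imwrite(f"pics/{n}0.png",d["img"][:,:,::-1])
    np.savez(f"{n}.npz",**d);print(n,np.round(d["intrinsics"],1).tolist(),d["dist"],np.round(d["cam_to_world"],3).tolist())
E
```

```text
{'t': np.float64(0.0), 'qpos': array([-1.145,  0.424,  1.631,  0.   ,  1.089, -0.019]), 'qvel': array([ 0.001,  0.001, -0.002,  0.001,  0.001,  0.001]), 'joint_torque': array([ 1.0000e-03, -5.4461e+01, -2.7367e+01,  6.5000e-02,  2.3000e-02,
       -0.0000e+00]), 'ee_pos': array([ 268.823, -563.934,  403.93 ]), 'orientation': array([-3.063, -0.693,  0.   ]), 'ft_force': array([-0.358,  0.237,  0.715]), 'moment': array([-0.002,  0.004,  0.03 ]), 'width': np.float64(87.97)} 182.0
scene [[451.3, 0.0, 320.4], [0.0, 451.3, 243.7], [0.0, 0.0, 1.0]] [-0.0219152  0.         0.         0.         0.       ] [[-0.548, 0.672, -0.498, 1005.241], [0.836, 0.435, -0.333, 319.73], [-0.007, -0.599, -0.801, 854.385], [0.0, 0.0, 0.0, 1.0]]
top [[600.0, 0.0, 324.8], [0.0, 600.0, 244.6], [0.0, 0.0, 1.0]] [-0.16951053  0.          0.          0.          0.        ] [[-0.002, -0.985, 0.174, 292.612], [-1.0, 0.004, 0.012, -8.936], [-0.012, -0.174, -0.985, 1492.61], [0.0, 0.0, 0.0, 1.0]]
```

View pics/scene0.png

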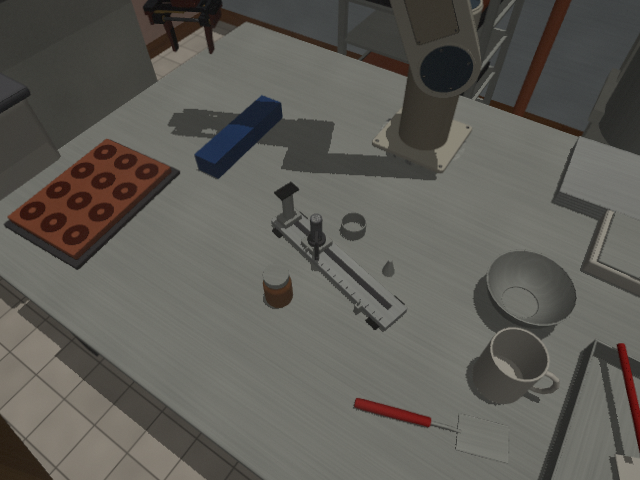

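View pics/top0.png

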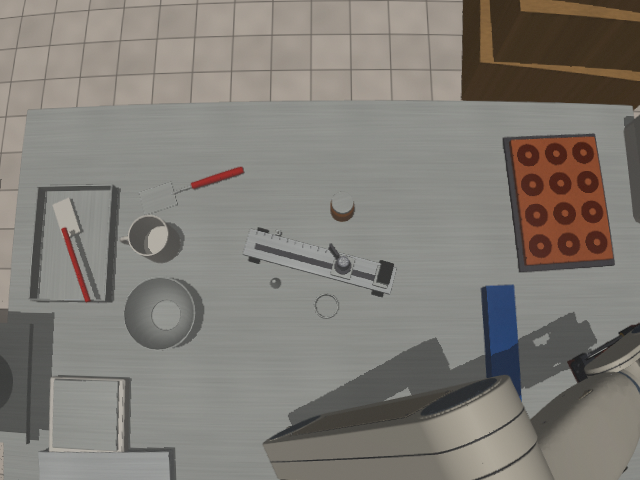

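The scene view shows the rest at about (340,265), with its sleeve at (316,225). In the top view the rail runs from the upright (385,272) to its end (250,242), with the sleeve at (343,263) and the clip probably near (279,233). Next I'll enlarge the rail.

```bash
python3 - <<'E'
import cv2,numpy as np
a=cv2.imread("pics/top0.png")[215:310,235:405];b=cv2.imread("pics/scene0.png")[175:335,255:415]
a=cv2.resize(a,None,fx=4.7,fy=4.7,interpolation=cv2.INTER_CUBIC);b=cv2.resize(b,(600,600),interpolation=cv2.INTER_CUBIC)
cv2.imwrite("pics/a.png",a);cv2.imwrite("pics/b.png",b);print(a.shape)
E
```

```text
(446, 799, 3)
```

View pics/a.png

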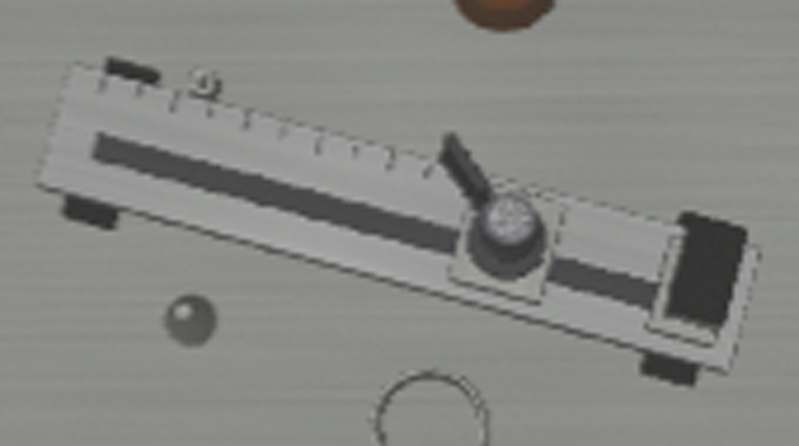

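View pics/b.png

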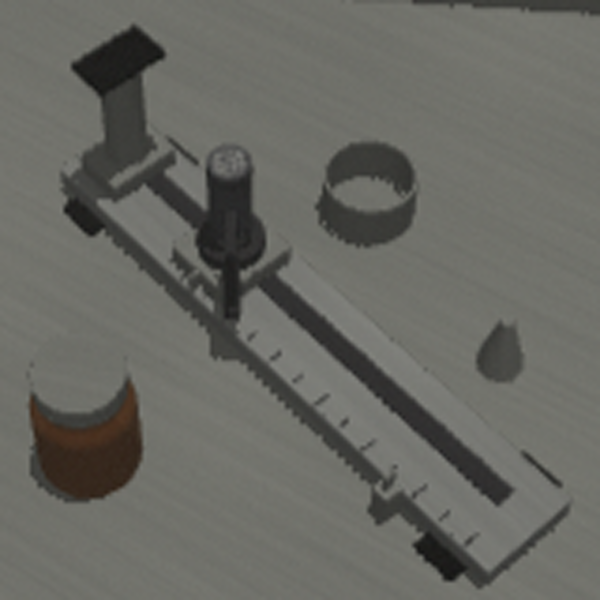

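The clip with its blade shows in both crops, at top crop (206,78) and scene crop (390,475). The sleeve top is at top crop (511,218) and scene crop (229,160). I'll compute the geometry.

```bash
cat > h.py <<'E'
import numpy as np,cv2
D={n:dict(np.load(n+".npz")) for n in("scene","top")}
def ray(n,p):
    d=D[n];q=cv2.undistortPoints(np.array([[p]],float),d["intrinsics"],d["dist"])[0,0]
    T=d["cam_to_world"];return T[:3,3],T[:3,:3]@np.r_[q,1]
def onz(n,p,z):
    o,v=ray(n,p);return o+v*(z-o[2])/v[2]
def proj(n,X):
    d=D[n];M=np.linalg.inv(d["cam_to_world"]);r,_=cv2.Rodrigues(M[:3,:3])
    return cv2.projectPoints(np.array([X],float),r,M[:3,3],d["intrinsics"],d["dist"])[0][0,0]
ct=lambda u,v:((u+.5)/4.7-.5+235,(v+.5)/4.7-.5+215)
cs=lambda u,v:((u+.5)/3.75-.5+255,(v+.5)/3.75-.5+175)
E
python3 - <<'E'
from h import *
np.set_printoptions(precision=1,suppress=True)
C=[onz("top",ct(*p),22)[:2] for p in((73,62),(38,185),(728,372),(762,250))]
print("corners top",np.array(C))
S=[onz("scene",cs(*p),22)[:2] for p in((485,575),(572,503))];print("scene end corners",np.array(S))
for K in (C,):
    a=(K[0]+K[1])/2-(K[2]+K[3])/2;print(np.linalg.norm(a),np.arctan2(a[1],a[0]),np.linalg.norm(K[0]-K[1]))
for a,b in(((0),(3)),((1),(2))):
    v=C[a]-C[b];print("edge",np.arctan2(v[1],v[0]))
print("sleeve",onz("top",ct(511,218),116),onz("scene",cs(229,160),116))
print("clip blade",onz("top",ct(206,76),42),onz("scene",cs(392,468),42))
print("clip28",onz("top",ct(206,83),28),onz("scene",cs(386,490),28))
print("unknown in top crop", [((proj("top",onz("scene",cs(222,335),z))-[235,215])*4.7).round() for z in(0,15,22)])
print("nozzle",onz("top",ct(190,320),20),"ring",onz("top",ct(432,425),35))
E
```

```text
corners top [[ 595.7  196.1]
 [ 529.1  213.5]
 [ 428.7 -150.2]
 [ 493.  -169.3]]
scene end corners [[596.  197.5]
 [531.2 217. ]]
378.44893632080556 1.2991066165956677 68.75483243160919
edge 1.2969135967193948
edge 1.3013130191884925
sleeve [496.7 -35.4 116. ] [493.  -34.8 116. ]
clip blade [583.6 122.9  42. ] [576.8 126.9  42. ]
clip28 [582.7 124.1  28. ] [583.3 127.8  28. ]
unknown in top crop [array([470., 185.]), array([459., 165.]), array([454., 156.])]
nozzle [457.3 131.9  20. ] ring [400.7   4.6  35. ]
```

```bash
python3 - <<'E'
from h import *
np.set_printoptions(precision=2,suppress=True)
ax=np.array([495,-35.])
for n,c,p in(("top",ct,(449,140)),("scene",cs,(232,225)),("scene",cs,(232,240))):
    X=onz(n,c(*p),101)[:2]-ax;print(n,X,np.hypot(*X),np.arctan2(X[1],X[0]))
print("cap",onz("top",ct(707,268),124))
y=np.array([.27,.963]);print("cap->leg",(ax-onz("top",ct(707,268),124)[:2])@y)
for z in(22,28,15):
    X=onz("scene",cs(222,335),z)[:2]-ax;print("unk y,x rest",X@y,X@[.963,-.27])
E
```

```text
top [43.53 30.12] 52.935775577274654 0.6051787093327363
scene [26.56 20.91] 33.80678636429796 0.666939314043343
scene [35.45 26.81] 44.44220836691757 0.6474570192789187
cap [ 470.34 -131.    124.  ]
cap->leg 99.10948347111653
unk y,x rest 38.743403405877494 39.14883402050809
unk y,x rest 41.91952937861572 41.71809648222207
unk y,x rest 35.03792310434953 36.151361148508514
```

>>> send_rows(commands=[{"translation":[0.04,0.09,0],"twist":[0,0,0.03]},{"translation":[0.08,0.18,0],"twist":[0,0,0.06]},{"translation":[0.12,0.27,0],"twist":[0,0,0.09]},{"translation":[0.16,0.36,0],"twist":[0,0,0.12]},{"translation":[0.2,0.45,0],"twist":[0,0,0.15]},{"translation":[0.24,0.54,0],"twist":[0,0,0.18]},{"translation":[0.28,0.63,0],"twist":[0,0,0.21]},{"translation":[0.32,0.72,0],"twist":[0,0,0.24]},{"translation":[0.36,0.81,0],"twist":[0,0,0.27]},{"translation":[0.4,0.9,0],"twist":[0,0,0.3]}], grip=-1)

```text
t: 1.1
ee_pos: [309.3, -473.4, 404.7]
orientation: [3.003, 0.922, 0.0]
ft_force: [0.5, 0.4, -0.5]
width: 87.6
```

>>> send_rows(commands=[{"translation":[0.04,0.09,0],"twist":[0,0,0.03]},{"translation":[0.08,0.18,0],"twist":[0,0,0.06]},{"translation":[0.12,0.27,0],"twist":[0,0,0.09]},{"translation":[0.16,0.36,0],"twist":[0,0,0.12]},{"translation":[0.2,0.45,0],"twist":[0,0,0.15]},{"translation":[0.24,0.54,0],"twist":[0,0,0.18]},{"translation":[0.28,0.63,0],"twist":[0,0,0.21]},{"translation":[0.32,0.72,0],"twist":[0,0,0.24]},{"translation":[0.35,0.81,0],"twist":[0,0,0.27]},{"translation":[0.38,0.9,0],"twist":[0,0,0.3]}])

```text
t: 2.1
ee_pos: [347.2, -383.4, 404.7]
orientation: [-2.925, -1.145, 0.0]
ft_force: [0.8, 0.0, 0.0]
width: 87.9
```

>>> send_rows(commands=[{"translation":[0.04,0.09,0],"twist":[0,0,0.03]},{"translation":[0.08,0.18,0],"twist":[0,0,0.06]},{"translation":[0.12,0.27,0],"twist":[0,0,0.09]},{"translation":[0.16,0.36,0],"twist":[0,0,0.12]},{"translation":[0.2,0.45,0],"twist":[0,0,0.15]},{"translation":[0.24,0.54,0],"twist":[0,0,0.18]},{"translation":[0.28,0.63,0],"twist":[0,0,0.21]},{"translation":[0.32,0.72,0],"twist":[0,0,0.24]},{"translation":[0.35,0.81,0],"twist":[0,0,0.27]},{"translation":[0.38,0.9,0],"twist":[0,0,0.3]}])

```text
t: 3.1
ee_pos: [385.2, -293.4, 404.7]
orientation: [-2.831, -1.361, -0.0]
ft_force: [-0.9, -0.6, -0.2]
width: 87.5
```

>>> send_rows(commands=[{"translation":[0.04,0.09,0],"twist":[0,0,0.03]},{"translation":[0.08,0.18,0],"twist":[0,0,0.06]},{"translation":[0.12,0.27,0],"twist":[0,0,0.09]},{"translation":[0.16,0.36,0],"twist":[0,0,0.12]},{"translation":[0.2,0.45,0],"twist":[0,0,0.15]},{"translation":[0.24,0.54,0],"twist":[0,0,0.18]},{"translation":[0.28,0.63,0],"twist":[0,0,0.21]},{"translation":[0.32,0.72,0],"twist":[0,0,0.24]},{"translation":[0.35,0.81,0],"twist":[0,0,0.27]},{"translation":[0.38,0.9,0],"twist":[0,0,0.3]}])

```text
t: 4.1
ee_pos: [423.2, -203.4, 404.7]
orientation: [-2.721, -1.569, 0.0]
ft_force: [-0.3, -0.5, -0.2]
width: 87.7
```

>>> send_rows(commands=[{"translation":[0.04,0.09,0],"twist":[0,0,0.03]},{"translation":[0.08,0.18,0],"twist":[0,0,0.06]},{"translation":[0.12,0.27,0],"twist":[0,0,0.09]},{"translation":[0.16,0.36,0],"twist":[0,0,0.12]},{"translation":[0.2,0.45,0],"twist":[0,0,0.15]},{"translation":[0.24,0.54,0],"twist":[0,0,0.18]},{"translation":[0.28,0.63,0],"twist":[0,0,0.21]},{"translation":[0.32,0.72,0],"twist":[0,0,0.24]},{"translation":[0.35,0.81,0],"twist":[0,0,0.27]},{"translation":[0.38,0.9,0],"twist":[0,0,0.3]}])

```text
t: 5.1
ee_pos: [461.2, -113.4, 404.6]
orientation: [-2.596, -1.769, 0.0]
ft_force: [0.8, -0.9, 0.8]
width: 87.6
```

>>> send_rows(commands=[{"translation":[0.03,0.08,0],"twist":[0,0,0.02]},{"translation":[0.07,0.16,0],"twist":[0,0,0.04]},{"translation":[0.1,0.24,0],"twist":[0,0,0.06]},{"translation":[0.14,0.32,0],"twist":[0,0,0.08]},{"translation":[0.17,0.4,0],"twist":[0,0,0.1]},{"translation":[0.2,0.48,0],"twist":[0,0,0.12]},{"translation":[0.24,0.56,0],"twist":[0,0,0.15]},{"translation":[0.28,0.64,0],"twist":[0,0,0.18]},{"translation":[0.31,0.72,0],"twist":[0,0,0.2]},{"translation":[0.34,0.785,0],"twist":[0,0,0.21]}])

```text
t: 6.1
ee_pos: [495.2, -34.9, 404.6]
orientation: [-2.5, -1.902, 0.0]
ft_force: [-0.4, 0.7, -0.0]
width: 87.6
```

>>> send_rows(commands=[{"translation":[0,0,-0.08]},{"translation":[0,0,-0.16]},{"translation":[0,0,-0.24]},{"translation":[0,0,-0.32]},{"translation":[0,0,-0.4]},{"translation":[0,0,-0.48]},{"translation":[0,0,-0.56]},{"translation":[0,0,-0.64]},{"translation":[0,0,-0.72]},{"translation":[0,0,-0.8]}])

```text
validation failed for argument at $.co...
```

```bash
python3 - <<'E'
from workcell import ctrl
import cv2,numpy as np
o=ctrl.get_obs();print(o["t"],np.round(o["ee_pos"],1),np.round(o["orientation"],3),np.round(o["qpos"],2))
d=ctrl.get_image("scene");i=d["img"][:,:,::-1]
cv2.imwrite("pics/s1.png",cv2.resize(i[160:340,240:420],(600,600),interpolation=cv2.INTER_CUBIC))
E
```

```text
6.1 [495.2 -34.9 404.6] [-2.5   -1.902  0.   ] [-0.09  0.23  1.91  0.    1.    0.18]
```

View pics/s1.png

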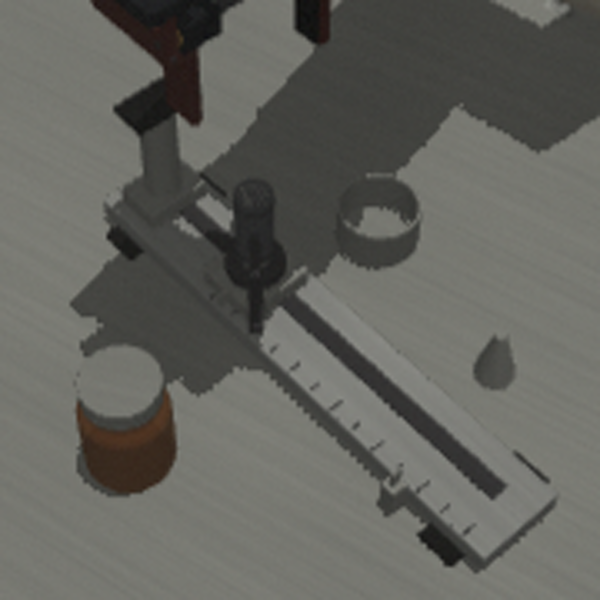

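This crop shows that the odd spot was only a shadow, now swallowed by the arm's shadow. The clip is the bladed piece at crop (392,485). The fingers hang above the sleeve (255,210). The descent call was refused because it had no twist entries, so I'll resend it with them.

>>> send_rows(commands=[{"translation":[0,0,-0.08],"twist":[0,0,0]},{"translation":[0,0,-0.16],"twist":[0,0,0]},{"translation":[0,0,-0.24],"twist":[0,0,0]},{"translation":[0,0,-0.32],"twist":[0,0,0]},{"translation":[0,0,-0.4],"twist":[0,0,0]},{"translation":[0,0,-0.48],"twist":[0,0,0]},{"translation":[0,0,-0.56],"twist":[0,0,0]},{"translation":[0,0,-0.64],"twist":[0,0,0]},{"translation":[0,0,-0.72],"twist":[0,0,0]},{"translation":[0,0,-0.8],"twist":[0,0,0]}])

```text
t: 7.15
ee_pos: [495.0, -35.7, 324.0]
orientation: [2.501, 1.901, 0.0]
ft_force: [0.1, -0.3, -0.3]
width: 87.8
```

>>> send_rows(commands=[{"translation":[0,0,-0.08],"twist":[0,0,0]},{"translation":[0,0,-0.16],"twist":[0,0,0]},{"translation":[0,0,-0.24],"twist":[0,0,0]},{"translation":[0,0,-0.32],"twist":[0,0,0]},{"translation":[0,0,-0.4],"twist":[0,0,0]},{"translation":[0,0,-0.48],"twist":[0,0,0]},{"translation":[0,0,-0.56],"twist":[0,0,0]},{"translation":[0,0,-0.64],"twist":[0,0,0]},{"translation":[0,0,-0.72],"twist":[0,0,0]},{"translation":[0,0,-0.76],"twist":[0,0,0]}])

```text
t: 8.15
ee_pos: [494.7, -35.7, 247.8]
orientation: [-2.501, -1.901, 0.001]
ft_force: [-0.2, -0.5, 0.1]
width: 87.9
```

>>> send_rows(commands=[{"translation":[0,0,0],"twist":[0,0,0]},{"translation":[0,0,0],"twist":[0,0,0]},{"translation":[0,0,0],"twist":[0,0,0]},{"translation":[0,0,0],"twist":[0,0,0]},{"translation":[0,0,0],"twist":[0,0,0]},{"translation":[0,0,0],"twist":[0,0,0]},{"translation":[0,0,0],"twist":[0,0,0]},{"translation":[0,0,0],"twist":[0,0,0]},{"translation":[0,0,0],"twist":[0,0,0]},{"translation":[0,0,0],"twist":[0,0,0]}], grip=1)

```text
t: 9.15
ee_pos: [495.9, -35.8, 248.9]
orientation: [2.499, 1.9, 0.003]
ft_force: [5.4, -1.6, -3.8]
width: 25.7
```

The sleeve is gripped at 25.7 mm opening with a small side force. Next I draw the leg out most of the way.

>>> send_rows(commands=[{"translation":[0.03,0.08,0],"twist":[0,0,0]},{"translation":[0.05,0.16,0],"twist":[0,0,0]},{"translation":[0.075,0.24,0],"twist":[0,0,0]},{"translation":[0.1,0.32,0],"twist":[0,0,0]},{"translation":[0.12,0.4,0],"twist":[0,0,0]},{"translation":[0.145,0.48,0],"twist":[0,0,0]},{"translation":[0.165,0.56,0],"twist":[0,0,0]},{"translation":[0.19,0.64,0],"twist":[0,0,0]},{"translation":[0.21,0.72,0],"twist":[0,0,0]},{"translation":[0.235,0.8,0],"twist":[0,0,0]}])

```text
t: 10.15
ee_pos: [518.6, 44.4, 248.8]
orientation: [2.5, 1.901, -0.001]
ft_force: [0.5, -6.5, 2.0]
width: 25.7
```

>>> send_rows(commands=[{"translation":[0.02,0.08,0],"twist":[0,0,0]},{"translation":[0.045,0.16,0],"twist":[0,0,0]},{"translation":[0.067,0.24,0],"twist":[0,0,0]},{"translation":[0.09,0.32,0],"twist":[0,0,0]},{"translation":[0.112,0.4,0],"twist":[0,0,0]},{"translation":[0.135,0.48,0],"twist":[0,0,0]},{"translation":[0.157,0.56,0],"twist":[0,0,0]},{"translation":[0.18,0.64,0],"twist":[0,0,0]},{"translation":[0.202,0.72,0],"twist":[0,0,0]},{"translation":[0.224,0.8,0],"twist":[0,0,0]}])

```text
t: 11.15
ee_pos: [540.7, 124.2, 248.8]
orientation: [2.501, 1.901, -0.002]
ft_force: [0.0, -6.2, 3.7]
width: 25.6
```

```bash
python3 - <<'E'
from workcell import ctrl
import cv2,numpy as np
for n,(u,v,w,h) in (("scene",(280,230,140,105)),("top",(235,205,140,105))):
    d=ctrl.get_image(n);i=d["img"][:,:,::-1];cv2.imwrite(f"pics/{n}2full.png",i)
    cv2.imwrite(f"pics/{n}2.png",cv2.resize(i[v:v+h,u:u+w],None,fx=5.5,fy=5.5,interpolation=cv2.INTER_CUBIC))
o=ctrl.get_obs();print(o["t"],np.round(o["ee_pos"],1),np.round(o["ft_force"],1),o["width"])
E
```

```text
11.25 [540.8 124.7 248.9] [-0.2 -4.5  3.9] 25.644237284822573
```

View pics/scene2.png

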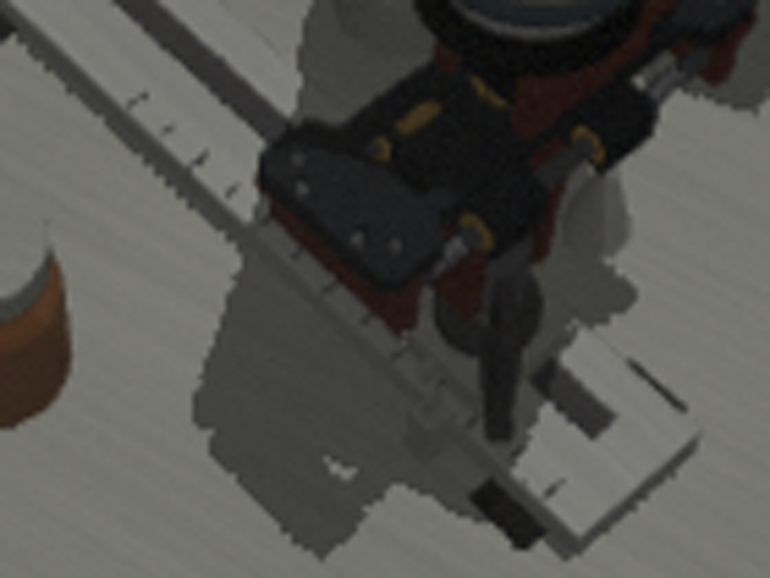

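View pics/top2.png

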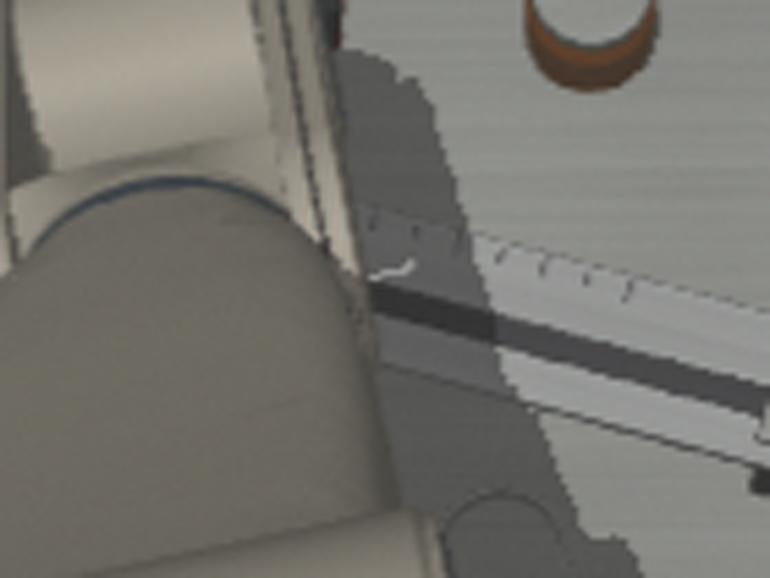

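The scene crop shows the clip at (435,400) in the hand's shadow and the lever tab at (500,370). The top view is blocked by the arm. I'll brighten a close crop to find the pointer.

```bash
python3 - <<'E'
from h import *
i=cv2.imread("pics/scene2full.png")[272:332,330:410].astype(float)
i=np.clip((i-30)*2.2,0,255).astype(np.uint8)
cv2.imwrite("pics/z2.png",cv2.resize(i,None,fx=10,fy=10,interpolation=cv2.INTER_CUBIC))
y=np.array([.27,.963]);x=np.array([.963,-.27]);leg=np.array([540.8,124.7])
def c(X):return ((proj("scene",X)-[330,272]+.5)*10-.5).round()
for s in(-10,0,10):print("expected pointer outer (x=32,z=30) at leg y",s,c(np.r_[leg+31*x+s*y,30]))
E
```

```text
expected pointer outer (x=32,z=30) at leg y -10 [231. 231.]
expected pointer outer (x=32,z=30) at leg y 0 [264. 262.]
expected pointer outer (x=32,z=30) at leg y 10 [297. 293.]
```

View pics/z2.png

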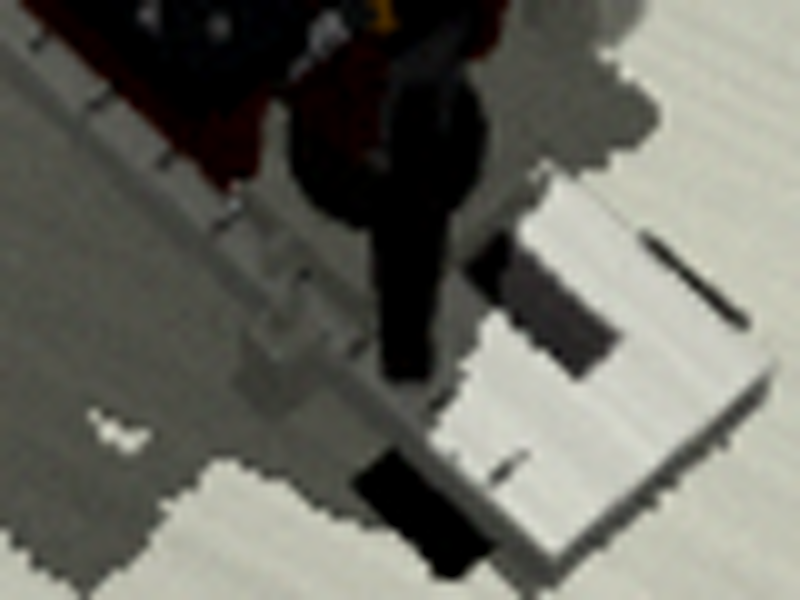

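In the brightened crop the clip is around (275,340), with its blade near (300,310). The block's +x edge runs from (240,190) to (370,310), and the pointer is probably near (280,245). I'll stretch the contrast locally.

```bash
python3 - <<'E'
from workcell import ctrl
from h import *
s=np.mean([ctrl.get_image("scene")["img"].astype(float) for _ in range(8)],0)[:,:,::-1]
np.save("s3.npy",s)
i=s[284:314,346:376];i=np.clip((i-45)*4.2,0,255).astype(np.uint8)
cv2.imwrite("pics/z3.png",cv2.resize(i,None,fx=20,fy=20,interpolation=cv2.INTER_CUBIC))
print(ctrl.get_obs()["t"],np.percentile(s[284:314,346:376],[2,20,50,80,98]))
E
```

```text
11.65 [21.9975 28.5    57.625  64.625  69.75  ]
```

View pics/z3.png

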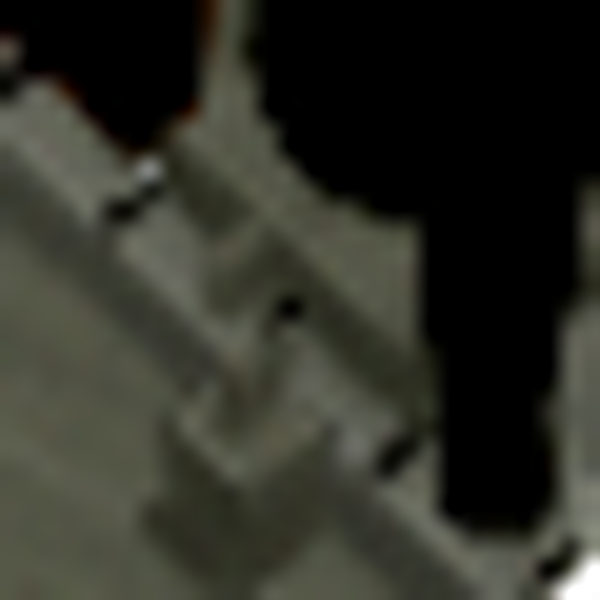

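The clip body top has its front corner at zoom (240,480), with the blade above it at about (258,370). The pointer tooth leaves the block edge at (255,225) and ends near (215,275). I'll project both in rest coordinates.

```bash
python3 - <<'E'
from h import *
np.set_printoptions(precision=1,suppress=True)
y=np.array([np.cos(1.2975),np.sin(1.2975)]);x=np.array([y[1],-y[0]]);leg=np.array([540.8,124.7])
f=lambda u,v:(346+(u+.5)/20-.5,284+(v+.5)/20-.5)
def c(a,b,z):return (proj("scene",np.r_[leg+a*x+b*y,z])-[346,284]+.5)*20-.5
def r(p,z):
    d=onz("scene",f(*p),z)[:2]-leg;return np.array([d@x,d@y])
print("unit 10mm x,y,z in px",c(10,0,30)-c(0,0,30),c(0,10,30)-c(0,0,30),c(0,0,40)-c(0,0,30))
print("block edge z38",r((170,150),38),r((250,222),38),r((425,380),38))
print("rail edge z22",r((110,230),22),r((350,470),22))
for z in(30,34,38):print("tooth tip",z,r((213,265),z),"root",r((255,225),z))
print("clip corners z28 L,front,R",r((172,420),28),r((240,480),28),r((330,438),28))
for p in((265,345),(255,370)):print("blade top z42",r(p,42))
# initial image reference
d=onz("scene",cs(392,468),42)[:2]-leg;print("clip from b.png",d@x,d@y)
for b in(8,10,12,14): print(b,"blade top/base",c(40,b,42),c(40,b,28),"body corners",c(46,b-6,28),c(46,b+6,28),c(34,b+6,28))
for b in(-4,-2,0,2,4): print(b,"tooth root z38",c(27,b,38),"z30",c(27,b,30))
E
```

```text
unit 10mm x,y,z in px [-67.6  53.9] [66.6 61.2] [  7.1 -49.3]
block edge z38 [ 26.4 -11.3] [26.1  0.5] [25.6 25.9]
rail edge z22 [ 30.7 -14.7] [31.8 22.7]
tooth tip 30 [29.  -1.4] root [22.4 -2. ]
tooth tip 34 [30.8  0.1] root [24.2 -0.4]
tooth tip 38 [32.6  1.7] root [26.   1.1]
clip corners z28 L,front,R [44.1  8.4] [43.7 18.1] [33.3 20.8]
blade top z42 [36.9 13.5]
blade top z42 [39.7 15. ]
clip from b.png 34.09097530203766 11.80371312652677
8 blade top/base [205.7 327.1] [198.2 394.2] body corners [116.6 389.7] [196.4 466.2] [279.9 398.8]
10 blade top/base [219.2 339.9] [211.5 406.9] body corners [129.8 402.3] [209.8 479. ] [293.3 411.5]
12 blade top/base [232.7 352.7] [224.9 419.6] body corners [143.1 415.1] [223.2 491.9] [306.7 424.2]
14 blade top/base [246.2 365.5] [238.2 432.4] body corners [156.4 427.8] [236.6 504.7] [320.1 437. ]
-4 tooth root z38 [214.  198.6] z30 [209.7 237.5]
-2 tooth root z38 [227.3 211.1] z30 [222.9 250. ]
0 tooth root z38 [240.6 223.6] z30 [236.2 262.4]
2 tooth root z38 [254.  236.2] z30 [249.4 274.9]
4 tooth root z38 [267.4 248.7] z30 [262.7 287.4]
```

Estimates put the remaining travel between about 10 and 13 mm. I'll move 11.5 mm and look again.

>>> send_rows(commands=[{"translation":[0.005,0.02,0],"twist":[0,0,0]},{"translation":[0.01,0.04,0],"twist":[0,0,0]},{"translation":[0.015,0.06,0],"twist":[0,0,0]},{"translation":[0.02,0.08,0],"twist":[0,0,0]},{"translation":[0.025,0.1,0],"twist":[0,0,0]},{"translation":[0.03,0.11,0],"twist":[0,0,0]},{"translation":[0.03,0.11,0],"twist":[0,0,0]},{"translation":[0.03,0.11,0],"twist":[0,0,0]},{"translation":[0.03,0.11,0],"twist":[0,0,0]},{"translation":[0.03,0.11,0],"twist":[0,0,0]}])

```text
t: 12.65
ee_pos: [543.7, 135.0, 248.8]
orientation: [-2.501, -1.901, 0.001]
ft_force: [-0.6, -4.8, 5.8]
width: 25.9
```

```bash
python3 - <<'E'
from workcell import ctrl
from h import *
s=np.mean([ctrl.get_image("scene")["img"].astype(float) for _ in range(8)],0)[:,:,::-1]
i=s[284:314,346:376];i=np.clip((i-40)*5,0,255).astype(np.uint8)
cv2.imwrite("pics/z4.png",cv2.resize(i,None,fx=20,fy=20,interpolation=cv2.INTER_CUBIC))
o=ctrl.get_obs();print(o["t"],o["ee_pos"],o["ft_force"],o["width"])
E
```

```text
13.05 [543.69401777 134.95792653 248.79964822] [-1.26655229 -4.86331924  6.28892435] 25.752148109979608
```

View pics/z4.png

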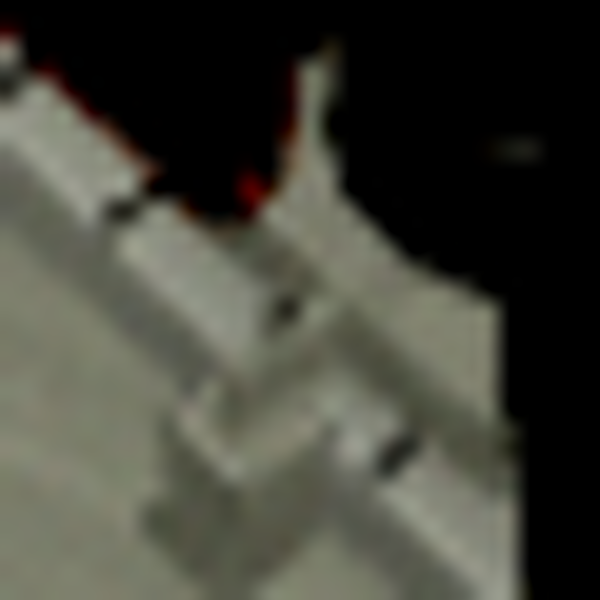

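The tooth and the blade now form one straight strip running from (330,295) to (245,360), so they are aligned to within about 1–2 mm. The block still looks about 1 mm short. I'll add 1 mm and start turning.

>>> send_rows(commands=[{"translation":[0.003,0.01,0],"twist":[0,0,0.0]},{"translation":[0.003,0.01,0],"twist":[0,0,0.0]},{"translation":[0.003,0.01,0],"twist":[0,0,0.1]},{"translation":[0.003,0.01,0],"twist":[0,0,0.2]},{"translation":[0.003,0.01,0],"twist":[0,0,0.3]},{"translation":[0.003,0.01,0],"twist":[0,0,0.4]},{"translation":[0.003,0.01,0],"twist":[0,0,0.5]},{"translation":[0.003,0.01,0],"twist":[0,0,0.6]},{"translation":[0.003,0.01,0],"twist":[0,0,0.7]},{"translation":[0.003,0.01,0],"twist":[0,0,0.8]}])

```text
t: 14.05
ee_pos: [544.8, 135.8, 248.8]
orientation: [2.071, 2.361, 0.002]
ft_force: [3.7, -6.1, 1.5]
width: 25.8
```

```bash
python3 - <<'E'
from workcell import ctrl
import numpy as np
o=ctrl.get_obs();print(o["t"],np.round(o["ee_pos"],1),np.round(o["orientation"],3),np.round(o["ft_force"],1),np.round(o["moment"],2),o["width"])
E
```

```text
14.05 [544.8 135.8 248.8] [2.071e+00 2.361e+00 2.000e-03] [ 3.7 -6.1  1.5] [-1.03 -0.71 -0.1 ] 25.844666045069765
```

>>> send_rows(commands=[{"translation":[0,0,0],"twist":[0,0,0.1]},{"translation":[0,0,0],"twist":[0,0,0.2]},{"translation":[0,0,0],"twist":[0,0,0.3]},{"translation":[0,0,0],"twist":[0,0,0.4]},{"translation":[0,0,0],"twist":[0,0,0.5]},{"translation":[0,0,0],"twist":[0,0,0.6]},{"translation":[0,0,0],"twist":[0,0,0.7]},{"translation":[0,0,0],"twist":[0,0,0.8]},{"translation":[0,0,0],"twist":[0,0,0.9]},{"translation":[0,0,0],"twist":[0,0,1.0]}])

```text
t: 15.05
ee_pos: [545.6, 135.8, 248.9]
orientation: [1.421, 2.798, 0.003]
ft_force: [7.4, -7.4, -2.2]
width: 25.5
```

```bash
python3 - <<'E'
from workcell import ctrl
import numpy as np
o=ctrl.get_obs();print(o["t"],np.round(o["ee_pos"],1),np.round(o["orientation"],3),np.round(o["ft_force"],1),np.round(o["moment"],2),o["width"])
E
```

```text
15.05 [545.6 135.8 248.9] [1.421 2.798 0.003] [ 7.4 -7.4 -2.2] [-1.22 -1.24 -0.16] 25.50162488675088
```

>>> send_rows(commands=[{"translation":[0.005,-0.001,0],"twist":[0,0,0.05]},{"translation":[0.01,-0.003,0],"twist":[0,0,0.1]},{"translation":[0.01,-0.003,0],"twist":[0,0,0.15]},{"translation":[0.01,-0.003,0],"twist":[0,0,0.2]},{"translation":[0.01,-0.003,0],"twist":[0,0,0.25]},{"translation":[0.01,-0.003,0],"twist":[0,0,0.3]},{"translation":[0.01,-0.003,0],"twist":[0,0,0.33]},{"translation":[0.01,-0.003,0],"twist":[0,0,0.36]},{"translation":[0.01,-0.003,0],"twist":[0,0,0.36]},{"translation":[0.01,-0.003,0],"twist":[0,0,0.36]}])

```text
t: 16.05
ee_pos: [546.2, 135.5, 248.9]
orientation: [1.169, 2.913, 0.002]
ft_force: [5.1, -6.8, -0.1]
width: 25.7
```

```bash
python3 - <<'E'
from workcell import ctrl
import numpy as np
o=ctrl.get_obs();r=o["orientation"];print(o["t"],np.round(o["ee_pos"],1),2*np.arctan2(r[1],r[0])-np.pi/2,np.round(o["ft_force"],1),np.round(o["moment"],2),o["width"])
E
```

```text
16.05 [546.2 135.5 248.9] 0.8072516918306012 [ 5.1 -6.8 -0.1] [-1.1  -1.   -0.53] 25.67241119317499
```

The z moment rose sharply, so the lever is probably at its stop. A small extra turn will confirm.

>>> send_rows(commands=[{"translation":[0,0,0],"twist":[0,0,0.02]},{"translation":[0,0,0],"twist":[0,0,0.04]},{"translation":[0,0,0],"twist":[0,0,0.06]},{"translation":[0,0,0],"twist":[0,0,0.06]},{"translation":[0,0,0],"twist":[0,0,0.06]},{"translation":[0,0,0],"twist":[0,0,0.06]},{"translation":[0,0,0],"twist":[0,0,0.06]},{"translation":[0,0,0],"twist":[0,0,0.06]},{"translation":[0,0,0],"twist":[0,0,0.06]},{"translation":[0,0,0],"twist":[0,0,0.06]}])

```text
t: 17.05
ee_pos: [546.5, 135.4, 248.9]
orientation: [1.126, 2.929, 0.003]
ft_force: [6.8, -7.8, -0.8]
width: 25.3
```

```bash
python3 - <<'E'
from workcell import ctrl
from h import *
s=np.mean([ctrl.get_image("scene")["img"].astype(float) for _ in range(8)],0)[:,:,::-1]
i=s[274:319,336:396];i=np.clip((i-15)*3.5,0,255).astype(np.uint8)
cv2.imwrite("pics/z5.png",cv2.resize(i,None,fx=13,fy=13,interpolation=cv2.INTER_CUBIC))
o=ctrl.get_obs();r=o["orientation"];print(o["t"],np.round(o["ee_pos"],1),2*np.arctan2(r[1],r[0])-np.pi/2,np.round(o["ft_force"],1),np.round(o["moment"],2),o["width"])
E
```

```text
17.45 [546.4 135.3 248.9] 0.8367958993772953 [ 7.  -7.7 -0.6] [-1.28 -1.29 -0.73] 26.102002093305074
```

View pics/z5.png

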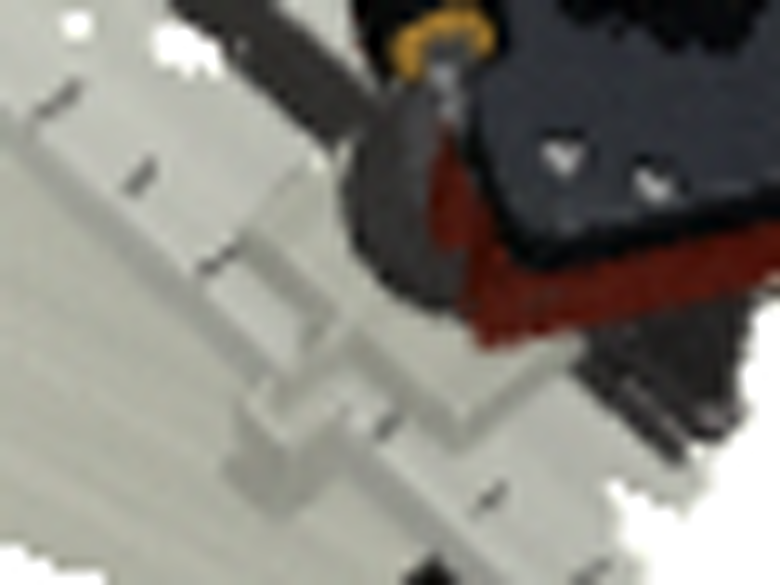

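This is a clear view. The block's +x edge runs from (245,235) to (460,415), with the tooth at (345,325) in line with the blade. The dark tab lies behind the finger at (600–745, 300–460), pointing along the rail. A numeric check follows.

```bash
python3 - <<'E'
from h import *
np.set_printoptions(precision=1,suppress=True)
y=np.array([np.cos(1.2975),np.sin(1.2975)]);x=np.array([y[1],-y[0]]);leg=np.array([546.4,135.3])
f=lambda u,v:(336+(u+.5)/13-.5,274+(v+.5)/13-.5)
def r(p,z):
    d=onz("scene",f(*p),z)[:2]-leg;return np.array([d@x,d@y])
print("block corners",r((245,235),38),r((460,415),38),"far",r((585,345),38))
print("tooth root z38",r((352,325),38))
print("clip body: left",r((240,398),28),"front",r((283,450),28))
for p in((280,385),(300,370)):print("blade top",r(p,42))
ax=np.array([0,0.])
for q in(.7,.8,.9):
    t=.671+q;e=[np.cos(t),np.sin(t)];n=[-e[1],e[0]]
    o=[]
    for rad in(21,55):
      for s in(-3.5,3.5):
        for z in(49,101):
          a=[rad*e[k]+s*n[k] for k in(0,1)];P=np.r_[leg+(a[0]-1.2)*x+a[1]*y,z]
          if rad==55:o.append(((proj("scene",P)-[336,274]+.5)*13-.5).round().astype(int).tolist())
    print(q,"outer end (s-,z49/101; s+)",o)
E
```

```text
block corners [ 24.3 -21.5] [21.5 24.7] far [-2.3 28.9]
tooth root z38 [23.   1.8]
clip body: left [41.2 -4.1] front [42.6  7.2]
blade top [40.8  3.5]
blade top [36.6  3.7]
0.7 outer end (s-,z49/101; s+) [[635, 471], [673, 301], [673, 451], [712, 280]]
0.8 outer end (s-,z49/101; s+) [[665, 455], [704, 285], [699, 432], [740, 261]]
0.9 outer end (s-,z49/101; s+) [[692, 437], [733, 267], [724, 411], [765, 239]]
```

```bash
python3 -c "
from workcell import ctrl
o=ctrl.get_obs();print(o['t'],o['width'],o['moment'],o['ft_force']);print(ctrl.close_job())"
```

```text
17.45 26.102002093305074 [-1.27814674 -1.28786199 -0.72631119] [ 7.02316719 -7.65143748 -0.57458371]
the job is handed in; nothing more can be done
None
```

I gripped the leg by its sleeve, drew it about 177 mm along the rail to the index clip, then turned the same hand anticlockwise to close the cam lever. I handed the job in at 17.45 s with the hand still holding the sleeve. `ctrl.close_job()` reports no verdict, so the points below are my own measurements.

- **Mark:** in the last picture the pointer lines up with the clip blade. My estimates of the leg's distance short of the clip disagree, at about 0 mm from the block and clip corners and about 2 mm from the blade. Both are inside the 6 mm limit.
- **Lever:** the visible edge of the tab fits the fully closed angle (0.9 rad) better than 0.8 rad. The turning moment rose from 0.16 to 0.73 N m at the end, as expected at the stop.
- **Grip:** the fingers were about 26 mm apart on the 26 mm sleeve, at the fixed half-force setting, which should be about 30 N per finger. A steady 10 N or so of force on the tool remained, about 5 N from the return spring and the rest a slight sideways misalignment of the grip.
- **Other things:** I saw no contact with any bystander, but I didn't measure their positions again at the end.

One descent call was refused because it lacked twist entries. I resent it, and nothing had moved.

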